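Press two jar lids home, then hold up the heavier jar

ROBOT

A 6-joint arm with a two-finger parallel gripper is mounted at the origin on a cart in front of the work surface, level with it; the furniture and walls round the work are solid. World frame = base frame: x ahead of the robot, y to its left, z up, the work surface at z = 0. Lengths are in m, angles in degrees, forces in N, time in s.
With the tool pointing down it reaches from about 0.325 to 0.75 m from the base axis. Payload 7.6 kg.
Tool frame: the origin (TCP) lies on the centre line of the jaws, within the pads' length; the fingertips stand 11 mm ahead of it and the grasp point (between the pads) lies 8 mm behind it; z points along the fingers, y is the line along which they close (so a half turn about z gives the same grasp; the last joint's range is limited). The gripper opens to 85 mm and grips with 20 to 120 N. Pads are 22 mm wide; open, the fingers measure 114 mm over their backs; the gripper's body (76 mm by 85 mm) begins 54 mm behind the grasp point. The pads swing forward as they close: fully open they stand 13 mm farther back than shut.
Start: joints at [-71.465, 2.991, 80.254, -0, 96.75, -4.028], TCP at [0.201, -0.485, 0.242] pointing down, gripper open.
Joint ranges: [-166.34, 166.34], [-52.06, 124.39], [6.96, 135.62], [-60.46, 240.46], [14.63, 156.25], [-167.68, 167.68]. Speed limits (degrees/s): [147.25, 147.25, 172.46, 180, 180, 180].

INTERFACE

Orientations are given as a 3x3 rotation matrix whose columns are the frame's x, y, z axes.
In Python, from workcell import * gives the robot as it stands.
- The arm moves only by the shell command python3 -m inch 'ROWS' [FORCE]. ROWS is a JSON object of lists of equal length, an entry for each row: "xyz": the shift along the world's x, y, z in units of 40 mm (1.0 is 40 mm), a list of three; "turn": the turn, a rotation vector about the world's x, y, z in units of 5 degrees (1.0 is 5 degrees), a list of three; "grip": the opening, from -1 (shut) to 1 (fully open). A call has 1 to 8 rows; each row shifts and turns the commanded pose from where the row before left it; what a row does not reach is not made up. A row lasts 1/8 s, in which the tool goes at most 62.5 mm and 10.7 degrees, less where a joint would pass 70% of its speed; a pose out of reach is approached as far as the arm can. A call is refused whole if a number of a shift passes 1 or a number of a turn 1, either way. A call with a gripper value outside its range is refused whole. The fingers move at their own pace and stop on an object; FORCE is the grip in N (left out, the last holds). Time passes only in rows, so rows that do not move let the fingers close. It gives the time, the measured TCP pose, the force, the opening and the grip force at its end, in the units of the state.
- get_obs(): the state, without advancing time (a new reading comes with each control period).
- grab_frame(name): name is "scene" or "top"; returns a dict with "frame" (480x640x3 uint8, blue, green, red), "depth" (480x640 float32, m along the optical axis (not along the pixel's ray), 0 where there is no reading), "mtx" (3x3 intrinsics, pixels), "extrinsics" (4x4, takes a point from camera to world coordinates). Camera axes: x right, y up, looking along -z (the intrinsics and any distortion apply to the point x, -y, -z); pixel columns grow to the right and rows downward; lengths in m; the calibration is good to about 2 mm. A picture is of the moment at which its call begins.
- hand_in(): hands the job in; it is judged then, once.
The state is a dict: "clock": time; "joint_pos": joint angles; "qvel": joint speeds; "joint_torque": joint torques, N m; "eef_pos": TCP position; "ee_rot": TCP orientation; "wrist_force": force on the tool from outside, world axes, zero at the start; "torque": the same for the moment, N m; "finger_gap": finger opening in m; "gripper_force": force on a finger pad.
Only numpy, scipy, OpenCV 4.12 (cv2) and the standard library are available. Lean on these libraries where they do the work, as an engineer would, in place of code of your own. Each camera call takes 0.05 s, during which the arm holds its last target. There are 200 camera calls.

TASK

The two look-alike sample jars in the capping press have their lids only set on: pull the sprung press arm down through its whole stroke until both lids are fully home, and keep hold of it as you ease it slowly back up to its rest, never letting it fly back. Then lift the jars one after the other straight out of their nests to feel which is heavier, and stand the lighter one back upright in a nest. Finish still holding the heavier jar upright with its foot about 10 cm above the middle of the notebook, ready for its weight to be logged; the program ends while gripping it.

Things in the scene. Friction and masses are not known exactly. Their poses are not given: they have to be found in the camera images.
- press: grey capping press fixed to the bench, base 150 x 158 x 12 mm. Origin: on the bench under the midpoint of the nests; x points from the nests to the hinge (away from the robot), y along the nests, z up. Aluminium nest plate, top 22 mm above the bench: two round nests of 44 mm diameter, 80 mm apart along y, floors 12 mm above the bench. Hinge cheeks 90 mm high behind the nests, from x = +67 mm
- nest0 (a point): centre of the floor of the nest on the press's -y side (x 0, y -40, z 12 mm in the press frame)
- nest1 (a point): centre of the floor of the nest on the press's +y side (x 0, y +40, z 12 mm in the press frame)
- press_hinge (a point): middle of the arm's hinge line, which runs along the press's y axis at x = +85 mm, z = 86 mm in the press frame
- press_handle (a point): middle of the arm's handle: round black rubber grip, 16 mm diameter, 116 mm long along the press's y, between two side arms, 150 mm from the hinge line. At rest it is 234 mm above the bench, 26 mm behind the hinge line; fully down 86 mm above the bench, 65 mm in front of the nests. It can turn within a pinching grip (tool stays pointing down). A pad bar behind it presses both lids at the end
- press_arm (a joint): press arm angle (rad): 0 at rest (leaning 10 degrees back past upright), 1.745 at the lower stop (level, pointing to the robot). A spring returns it: about 1.5 N at the handle at the start of the stroke, growing to 5 N, and 6 N more while the lids go in, in the last 0.07 rad. If let go it flies back much too fast
- jar_a: a jar standing in one of the nests: opaque pale plastic cylinder, 38 mm diameter, grey lid of 37 mm diameter. Origin: centre of the underside, z up. Plain wall to grip from 0 to 52 mm above the underside; the lid's underside is at 64 mm when only set on, 58 mm when home, its top 12 mm higher. The jars look the same, either may be heavier; the weights (60 to 250 g) differ by at least 80 g
- jar_b: the other jar, same shape and sizes
- lid_a (a joint): how far the lid of jar_a is pressed on (m): 0 set on, 0.0055 as far as the press pushes it, 0.006 the limit. It takes 5 N to move and stays where it is pushed
- lid_b (a joint): the same for the lid of jar_b
- logbook: notebook, lying flat on the bench to the right of the press, 210 (x) x 150 (y) mm, 11 mm thick; origin: centre of the underside. A pen lies loose across its far half

How it is judged:
By the outcome, as a careful person would: the job done as asked, in the order asked, and still so for the second after the job is handed in, while the arm keeps its last pose, push and grip.
It also fails if it takes over 72 s, if anything falls off the work surface, if the arm or the gripper's body presses on something with over 40 N, if the wrist force passes 120 N, or if a joint passes its speed limit or range.

## Working session

There is one attempt and no reset: what is moved stays moved. The work goes in short steps, Python scripts to look and compute and a shell command to move; the robot and the scene stay as the last step left them, time stands still between calls to the robot, and variables do not carry over. Pictures are saved under pics/ and viewed, at most 10 in all, crops included, and the job is handed in when it is done.

```bash
mkdir -p pics; python3 - <<'E'
from workcell import *
import cv2,numpy as np
for n in("scene","top"):
    f=grab_frame(n); cv2.imwrite(f"pics/{n}0.png",f["frame"]); np.savez(f"{n}0.npz",**f)
    print(n,f["mtx"].tolist(),np.round(f["extrinsics"],3).tolist())
o=get_obs();print({k:np.round(v,3).tolist() for k,v in o.items()})
E
```

```text
scene [[546.6512943181926, 0.0, 314.84013936669794], [0.0, 546.6512943181926, 228.4677103560203], [0.0, 0.0, 1.0]] [[0.86, 0.293, -0.418, 0.193], [-0.51, 0.465, -0.724, -0.859], [-0.018, 0.836, 0.549, 0.678], [0.0, 0.0, 0.0, 1.0]]
top [[560.5850928486695, 0.0, 323.1087931586995], [0.0, 560.5850928486695, 244.3417084580285], [0.0, 0.0, 1.0]] [[0.028, 0.994, -0.105, 0.494], [-1.0, 0.029, 0.002, -0.15], [0.005, 0.105, 0.994, 1.107], [0.0, 0.0, 0.0, 1.0]]
{'clock': 0.1, 'joint_pos': [-71.467, 3.023, 80.306, 0.0, 96.75, -4.029], 'qvel': [-0.04, 0.012, -0.143, -0.008, -0.043, 0.005], 'joint_torque': [0.001, -38.258, -36.099, -0.0, 0.005, -0.0], 'eef_pos': [0.201, -0.485, 0.242], 'ee_rot': [[0.923, 0.384, -0.0], [0.384, -0.923, 0.001], [0.0, -0.001, -1.0]], 'wrist_force': [-0.192, 0.126, -0.715], 'torque': [0.048, -0.006, -0.04], 'gripper_force': 0.0, 'finger_gap': 0.085}
```

View pics/scene0.png

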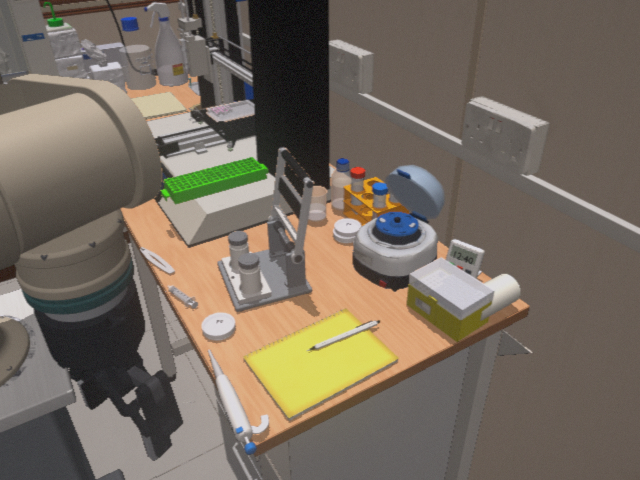

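View pics/top0.png

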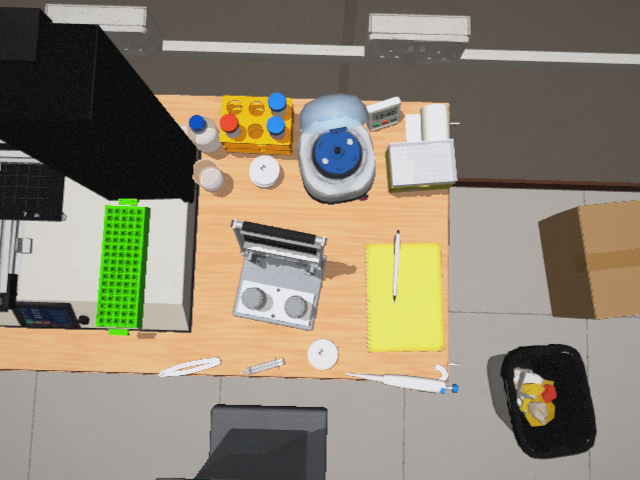

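The scene view shows the press with both jars in the nests and the arm upright. In the top view the lids are near (253,299) and (296,307), the handle runs from (241,226) to (325,240), and the notebook corners are about (367,244), (440,244), (443,351) and (369,351). The pen runs from (397,232) to (394,300).

```bash
cat > h.py <<'E'
import numpy as np,cv2
def ray(f,u,v):
    K=f["mtx"];T=f["extrinsics"]
    d=np.array([(u-K[0,2])/K[0,0],-(v-K[1,2])/K[1,1],-1.]);return T[:3,3],T[:3,:3]@d
def atz(f,u,v,z):
    o,d=ray(f,u,v);return o+d*(z-o[2])/d[2]
def cloud(f):
    v,u=np.mgrid[:480,:640];K=f["mtx"];T=f["extrinsics"];D=f["depth"]
    c=np.stack([(u-K[0,2])/K[0,0]*D,-(v-K[1,2])/K[1,1]*D,-D],-1)
    P=c@T[:3,:3].T+T[:3,3];P[D==0]=np.nan;return P
E
python3 - <<'E'
from h import *
t=np.load("top0.npz")
P=cloud(t)
for u,v in((253,299),(296,307)): print("lid",atz(t,u,v,.088).round(4),P[v,u].round(4))
for u,v in((241,226),(325,240)): print("handle",atz(t,u,v,.242).round(4),P[v,u].round(4))
for u,v in((367,244),(440,244),(443,351),(369,351)): print("book",atz(t,u,v,.011).round(4))
# lid tops & handle by depth segmentation
for n in("top","scene"):
    f=np.load(n+"0.npz");P=cloud(f);x,y,z=P[...,0],P[...,1],P[...,2]
    m=(abs(z-.086)<.006)&(x>.3)&(x<.47)&(y<.05)&(y>-.2)
    k,l,s,c=cv2.connectedComponentsWithStats(m.astype(np.uint8))
    for i in range(1,k):
        if s[i,4]>60: print(n,"lid",s[i],np.nanmean(P[l==i],0).round(4),((np.nanmax(P[l==i],0)+np.nanmin(P[l==i],0))/2).round(4))
    m=(z>.225)&(z<.25)&(x>.4)&(x<.65)&(y<.08)&(y>-.25)&(f["frame"].max(-1)<70)
    k,l,s,c=cv2.connectedComponentsWithStats(m.astype(np.uint8))
    for i in range(1,k):
        if s[i,4]>60:
            Q=P[l==i];print(n,"handle",s[i],Q.mean(0).round(4),Q.min(0).round(3),Q.max(0).round(3),np.degrees(np.arctan(np.polyfit(Q[:,1],Q[:,0],1)[0])))
f=t;B=f["frame"].astype(int);P=cloud(f)
m=((B[...,2]>150)&(B[...,1]>150)&(B[...,0]<90)).astype(np.uint8)
k,l,s,c=cv2.connectedComponentsWithStats(m);i=1+s[1:,4].argmax();print(s[i],[atz(f,*p,.011).round(4) for p in cv2.boxPoints(cv2.minAreaRect(np.argwhere(l==i)[:,::-1].astype(np.float32)))])
E
```

```text
lid [ 0.4989 -0.0282  0.088 ] [ 0.4989 -0.0283  0.0888]
lid [ 0.4867 -0.1064  0.088 ] [ 0.4867 -0.1063  0.0855]
handle [ 0.6105 -0.0234  0.242 ] [ 0.6106 -0.0233  0.2414]
handle [ 0.5924 -0.1546  0.242 ] [ 0.5927 -0.1546  0.2396]
book [ 0.6132 -0.2385  0.011 ]
book [ 0.6173 -0.3821  0.011 ]
book [ 0.4099 -0.3892  0.011 ]
book [ 0.4059 -0.2465  0.011 ]
top handle [242 222  73  22 660] [ 0.6025 -0.0813  0.2413] [ 0.587 -0.137  0.234] [ 0.618 -0.025  0.246] 9.233077877380683
scene handle [281 150  28  34 296] [ 0.5988 -0.0865  0.2402] [ 0.586 -0.138  0.228] [ 0.615 -0.027  0.245] 9.402224750951225
[ 220   95   70   52 1357] [array([0.806 , 0.0615, 0.011 ]), array([0.9082, 0.0614, 0.011 ]), array([ 0.9051, -0.0794,  0.011 ]), array([ 0.803, -0.078,  0.011])]
```

```bash
python3 -m inch '{"xyz":[[0.2,0.2,0.8],[0.8,0.8,0.8],[0.9,0.9,0.1],[0.9,0.9,0],[0.9,0.9,0],[0.9,0.9,0],[0.9,0.9,0],[0.9,0.9,0]],"turn":[[0,0,1],[0,0,1],[0,0,1],[0,0,1],[0,0,1],[0,0,1],[0,0,1],[0,0,1]],"grip":[1,1,1,1,1,1,1,1]}' && python3 -m inch '{"xyz":[[0.9,0.9,0],[0.9,0.9,0],[0.9,0.9,0],[0.9,0.9,0],[0.03,0,0],[0,0,0]],"turn":[[0,0,0.9],[0,0,0.9],[0,0,0.9],[0,0,0.98],[0,0,0],[0,0,0]],"grip":[1,1,1,1,1,1]}'; python3 -c "
from workcell import *
import numpy as np
o=get_obs();print(o['eef_pos'],np.round(o['ee_rot'],3).tolist(),o['joint_pos'],o['wrist_force'])"
```

```text
clock: 1.1
eef_pos: [0.4584, -0.2274, 0.31]
ee_rot: [[0.458, 0.889, -0.0], [0.889, -0.458, 0.0], [-0.0, -0.0, -1.0]]
wrist_force: [0.1, -1.0, 0.1]
finger_gap: 0.0853
gripper_force: 0.0
clock: 1.85
eef_pos: [0.6025, -0.085, 0.3097]
ee_rot: [[0.157, 0.988, -0.001], [0.988, -0.157, -0.0], [-0.0, -0.001, -1.0]]
wrist_force: [-0.3, 1.0, 0.4]
finger_gap: 0.0857
gripper_force: 0.0
[ 0.60251425 -0.08500667  0.30971497] [[0.157, 0.988, -0.001], [0.988, -0.157, -0.0], [-0.0, -0.001, -1.0]] [-1.14993732e+01  1.66850855e+01  5.73176335e+01 -1.87654106e-02
  1.06058978e+02 -2.44633168e+00] [-0.34710898  1.00546144  0.39125809]
```

```bash
python3 -m inch '{"xyz":[[0,0,-0.5],[0,0,-0.5],[0,0,-0.5],[0,0,-0.4],[0,0,-0.2],[0,0,0]],"turn":[[0,0,0],[0,0,0],[0,0,0],[0,0,0],[0,0,0],[0,0,0]],"grip":[1,1,1,1,1,1]}' && python3 -m inch '{"xyz":[[0,0,0],[0,0,0],[0,0,0],[0,0,0],[0,0,0],[0,0,0],[0,0,0],[0,0,0]],"turn":[[0,0,0],[0,0,0],[0,0,0],[0,0,0],[0,0,0],[0,0,0],[0,0,0],[0,0,0]],"grip":[-1,-1,-1,-1,-1,-1,-1,-1]}' 60; python3 - <<'E'
from workcell import *
import cv2
a=grab_frame("scene")["frame"][120:330,180:400];b=grab_frame("top")["frame"][180:360,180:400]
cv2.imwrite("pics/g1.png",cv2.resize(cv2.vconcat([a,b]),None,fx=1.5,fy=1.5))
E
```

```text
clock: 2.6
eef_pos: [0.6024, -0.0851, 0.2262]
ee_rot: [[0.158, 0.988, -0.0], [0.988, -0.158, 0.0], [0.0, -0.0, -1.0]]
wrist_force: [-0.5, -0.8, -0.1]
finger_gap: 0.0854
gripper_force: 0.0
clock: 3.6
eef_pos: [0.6028, -0.0848, 0.2266]
ee_rot: [[0.157, 0.988, 0.001], [0.988, -0.157, -0.0], [0.0, 0.001, -1.0]]
wrist_force: [-0.3, 0.7, 2.8]
finger_gap: 0.014
gripper_force: 58.5
```

View pics/g1.png

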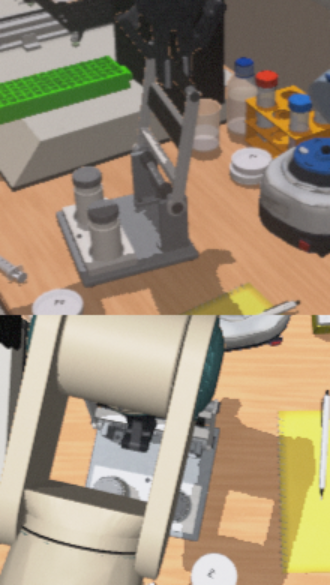

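The handle sits between the pads near the middle of its length (at the top of the crop), with a 14 mm gap. Next I compute the arc table.

```bash
python3 - <<'E'
import numpy as np
ex=np.array([.988,-.156,0]);ez=np.array([0,0,1])
p=lambda d:.15*(np.sin(np.radians(10-d))*ex+np.cos(np.radians(10-d))*ez)/.04
for n,a in(("down",np.linspace(0,100,21)),("up",np.linspace(100,0,33))):
    c=np.round([p(d)-p(a[0]) for d in a],2);print(n);
    D=np.round(np.diff(c,axis=0),2)
    for i in range(0,len(D),8): print(str(D[i:i+8].tolist()).replace(" ",""))
E
```

```text
down
[[-0.32,0.05,0.04],[-0.32,0.05,0.02],[-0.33,0.05,-0.02],[-0.32,0.05,-0.04],[-0.31,0.05,-0.07],[-0.31,0.05,-0.1],[-0.3,0.05,-0.12],[-0.29,0.04,-0.16]]
[[-0.27,0.05,-0.17],[-0.25,0.04,-0.2],[-0.24,0.04,-0.22],[-0.22,0.03,-0.24],[-0.2,0.03,-0.26],[-0.17,0.03,-0.28],[-0.15,0.02,-0.29],[-0.12,0.02,-0.3]]
[[-0.1,0.02,-0.31],[-0.07,0.01,-0.32],[-0.04,0.0,-0.33],[-0.02,0.01,-0.32]]
up
[[0.01,-0.0,0.2],[0.01,0.0,0.21],[0.03,-0.01,0.2],[0.04,0.0,0.2],[0.05,-0.01,0.2],[0.06,-0.01,0.2],[0.07,-0.01,0.19],[0.08,-0.01,0.18]]
[[0.09,-0.02,0.19],[0.1,-0.01,0.18],[0.11,-0.02,0.17],[0.12,-0.02,0.16],[0.12,-0.02,0.16],[0.14,-0.02,0.15],[0.14,-0.03,0.15],[0.15,-0.02,0.13]]
[[0.16,-0.02,0.13],[0.17,-0.03,0.12],[0.17,-0.03,0.11],[0.17,-0.02,0.1],[0.19,-0.03,0.09],[0.18,-0.03,0.08],[0.19,-0.03,0.06],[0.2,-0.03,0.06]]
[[0.19,-0.03,0.05],[0.2,-0.04,0.04],[0.2,-0.03,0.02],[0.2,-0.03,0.02],[0.21,-0.03,0.0],[0.2,-0.03,-0.01],[0.2,-0.04,-0.02],[0.2,-0.03,-0.03]]
```

```bash
python3 -m inch '{"xyz":[[-0.32,0.05,0.04],[-0.32,0.05,0.02],[-0.33,0.05,-0.02],[-0.32,0.05,-0.04],[-0.31,0.05,-0.07],[-0.31,0.05,-0.1],[-0.3,0.05,-0.12],[-0.29,0.04,-0.16]],"turn":[[0,0,0],[0,0,0],[0,0,0],[0,0,0],[0,0,0],[0,0,0],[0,0,0],[0,0,0]],"grip":[-1,-1,-1,-1,-1,-1,-1,-1]}'
```

```text
clock: 4.7
eef_pos: [0.504, -0.0687, 0.2101]
ee_rot: [[0.156, 0.988, 0.007], [0.988, -0.156, 0.0], [0.001, 0.007, -1.0]]
wrist_force: [9.3, 3.4, -4.5]
finger_gap: 0.0139
gripper_force: 61.6
```

```bash
python3 -m inch '{"xyz":[[-0.27,0.05,-0.17],[-0.25,0.04,-0.2],[-0.24,0.04,-0.22],[-0.22,0.03,-0.24],[-0.2,0.03,-0.26],[-0.17,0.03,-0.28],[-0.15,0.02,-0.29],[-0.12,0.02,-0.3]],"turn":[[0,0,0],[0,0,0],[0,0,0],[0,0,0],[0,0,0],[0,0,0],[0,0,0],[0,0,0]],"grip":[-1,-1,-1,-1,-1,-1,-1,-1]}' && python3 -m inch '{"xyz":[[-0.1,0.02,-0.31],[-0.07,0.01,-0.32],[-0.04,0,-0.33],[-0.02,0.01,-0.32],[0,0,0],[0,0,0]],"turn":[[0,0,0],[0,0,0],[0,0,0],[0,0,0],[0,0,0],[0,0,0]],"grip":[-1,-1,-1,-1,-1,-1]}'
```

```text
clock: 5.7
eef_pos: [0.4394, -0.058, 0.131]
ee_rot: [[0.157, 0.988, 0.006], [0.988, -0.157, 0.001], [0.002, 0.006, -1.0]]
wrist_force: [3.6, 5.9, 6.5]
finger_gap: 0.0138
gripper_force: 69.6
clock: 6.45
eef_pos: [0.4289, -0.0563, 0.0788]
ee_rot: [[0.157, 0.988, 0.001], [0.988, -0.157, 0.002], [0.002, 0.0, -1.0]]
wrist_force: [1.3, 5.8, 3.8]
finger_gap: 0.0142
gripper_force: 74.5
```

```bash
for i in 1; do python3 -m inch '{"xyz":[[0,0,-0.05],[0,0,0]],"turn":[[0,0,0],[0,0,0]],"grip":[-1,-1]}'; python3 -m inch '{"xyz":[[0,0,-0.05],[0,0,0]],"turn":[[0,0,0],[0,0,0]],"grip":[-1,-1]}' ; python3 -m inch '{"xyz":[[0,0,-0.05],[0,0,0]],"turn":[[0,0,0],[0,0,0]],"grip":[-1,-1]}'; done; python3 - <<'E'
from workcell import *
import cv2
a=grab_frame("scene")["frame"][190:330,190:340]
cv2.imwrite("pics/g2.png",cv2.resize(a,None,fx=4,fy=4))
E
```

```text
clock: 6.7
eef_pos: [0.4289, -0.0562, 0.0772]
ee_rot: [[0.157, 0.988, 0.001], [0.988, -0.157, 0.002], [0.002, 0.0, -1.0]]
wrist_force: [-1.7, 5.4, 5.7]
finger_gap: 0.0139
gripper_force: 74.8
clock: 6.95
eef_pos: [0.4289, -0.0562, 0.0754]
ee_rot: [[0.157, 0.988, 0.001], [0.988, -0.157, 0.002], [0.002, 0.0, -1.0]]
wrist_force: [-2.7, 6.6, 8.2]
finger_gap: 0.0139
gripper_force: 75.1
clock: 7.2
eef_pos: [0.4289, -0.0562, 0.0735]
ee_rot: [[0.157, 0.988, 0.001], [0.988, -0.157, 0.002], [0.002, 0.0, -1.0]]
wrist_force: [-4.1, 6.9, 9.9]
finger_gap: 0.0143
gripper_force: 75.2
```

View pics/g2.png

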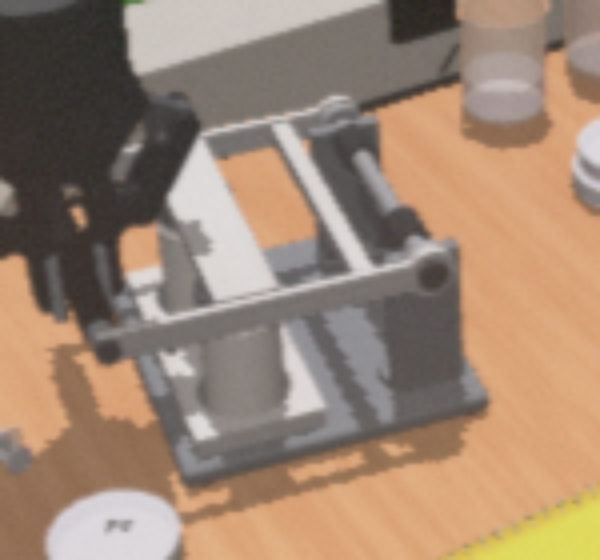

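The arm is nearly level and the pad bar covers both lids. I'll keep pushing to the stop and use depth to check the arm's slope.

```bash
cat > ang.py <<'E'
from workcell import *
from h import *
f=grab_frame("scene");P=cloud(f)
o=np.array([.4928,-.0673]);ex=np.array([.988,-.156]);ey=np.array([.156,.988])
q=P[...,:2]-o;X=q@ex;Y=q@ey;Z=P[...,2]
for lo,hi in((-.02,.03),):
  m=(abs(Y)<.06)&(X>-.015)&(X<.015)&(Z>.07)&(Z<.2); 
  print("bar z by X",[(x,round(float(np.median(Z[m&(abs(X-x)<.003)])),4),int((m&(abs(X-x)<.003)).sum())) for x in(-.01,-.005,0,.005,.01)])
m=(Y<-.058)&(Y>-.085)&(X>-.06)&(X<.07)&(Z>.065)&(Z<.11)
print(m.sum()); 
pts=[(x,round(float(np.percentile(Z[m&(abs(X-x)<.006)],80)),4)) for x in np.arange(-.05,.06,.012)];print(pts)
print("slope deg",np.degrees(np.arctan(np.polyfit(*zip(*pts),1)[0])))
E
python3 ang.py
python3 -m inch '{"xyz":[[0,0,-0.05],[0,0,0]],"turn":[[0,0,0],[0,0,0]],"grip":[-1,-1]}'; python3 -m inch '{"xyz":[[0,0,-0.05],[0,0,0]],"turn":[[0,0,0],[0,0,0]],"grip":[-1,-1]}' ; python3 -m inch '{"xyz":[[0,0,-0.05],[0,0,0]],"turn":[[0,0,0],[0,0,0]],"grip":[-1,-1]}';python3 ang.py
```

```text
bar z by X [(-0.01, 0.0987, 154), (-0.005, 0.0985, 144), (0, 0.0982, 112), (0.005, 0.098, 119), (0.01, 0.098, 118)]
641
[(np.float64(-0.05), 0.0956), (np.float64(-0.038000000000000006), 0.0953), (np.float64(-0.02600000000000001), 0.095), (np.float64(-0.014000000000000012), 0.0969), (np.float64(-0.0020000000000000157), 0.0964), (np.float64(0.009999999999999981), 0.0963), (np.float64(0.021999999999999978), 0.0947), (np.float64(0.033999999999999975), 0.0947), (np.float64(0.04599999999999997), 0.0945), (np.float64(0.05799999999999997), 0.0938)]
slope deg -0.8680514497455256
clock: 7.55
eef_pos: [0.4289, -0.0563, 0.0718]
ee_rot: [[0.157, 0.988, 0.001], [0.988, -0.157, 0.002], [0.002, 0.0, -1.0]]
wrist_force: [-6.0, 7.4, 12.2]
finger_gap: 0.0141
gripper_force: 75.5
clock: 7.8
eef_pos: [0.429, -0.0562, 0.0713]
ee_rot: [[0.157, 0.988, 0.001], [0.988, -0.157, 0.002], [0.002, 0.0, -1.0]]
wrist_force: [-13.7, 7.4, 25.3]
finger_gap: 0.0142
gripper_force: 76.7
clock: 8.05
eef_pos: [0.4289, -0.0563, 0.0705]
ee_rot: [[0.157, 0.988, 0.0], [0.988, -0.157, 0.002], [0.002, -0.0, -1.0]]
wrist_force: [-19.8, 10.4, 36.9]
finger_gap: 0.0139
gripper_force: 78.8
bar z by X [(-0.01, 0.0974, 157), (-0.005, 0.0974, 138), (0, 0.0965, 113), (0.005, 0.0966, 115), (0.01, 0.0967, 117)]
651
[(np.float64(-0.05), 0.0932), (np.float64(-0.038000000000000006), 0.0932), (np.float64(-0.02600000000000001), 0.0933), (np.float64(-0.014000000000000012), 0.0949), (np.float64(-0.0020000000000000157), 0.0958), (np.float64(0.009999999999999981), 0.0962), (np.float64(0.021999999999999978), 0.0938), (np.float64(0.033999999999999975), 0.094), (np.float64(0.04599999999999997), 0.0938), (np.float64(0.05799999999999997), 0.0946)]
slope deg 0.5034954045696801
```

The stop is reached: force rises steeply to 37 N and the arm is level. Now easing back up.

```bash
python3 -m inch '{"xyz":[[0,0,0.04],[0,0,0.04],[0,0,0.04],[0,0,0.04]],"turn":[[0,0,0],[0,0,0],[0,0,0],[0,0,0]],"grip":[-1,-1,-1,-1]}' && python3 -m inch '{"xyz":[[0.01,0,0.2],[0.01,0,0.21],[0.03,-0.01,0.2],[0.04,0,0.2],[0.05,-0.01,0.2],[0.06,-0.01,0.2],[0.07,-0.01,0.19],[0.08,-0.01,0.18]],"turn":[[0,0,0],[0,0,0],[0,0,0],[0,0,0],[0,0,0],[0,0,0],[0,0,0],[0,0,0]],"grip":[-1,-1,-1,-1,-1,-1,-1,-1]}'; python3 - <<'E'
from workcell import *
import cv2
a=grab_frame("scene")["frame"][130:330,190:340]
cv2.imwrite("pics/g3.png",cv2.resize(a,None,fx=3,fy=3))
E
```

```text
clock: 8.6
eef_pos: [0.4287, -0.0562, 0.073]
ee_rot: [[0.157, 0.988, 0.0], [0.988, -0.157, 0.002], [0.002, -0.0, -1.0]]
wrist_force: [2.3, 5.3, 0.9]
finger_gap: 0.0138
gripper_force: 75.1
clock: 9.6
eef_pos: [0.4415, -0.0583, 0.1359]
ee_rot: [[0.157, 0.988, -0.004], [0.988, -0.157, 0.002], [0.002, -0.004, -1.0]]
wrist_force: [-6.4, 5.8, 2.3]
finger_gap: 0.014
gripper_force: 69.8
```

View pics/g3.png

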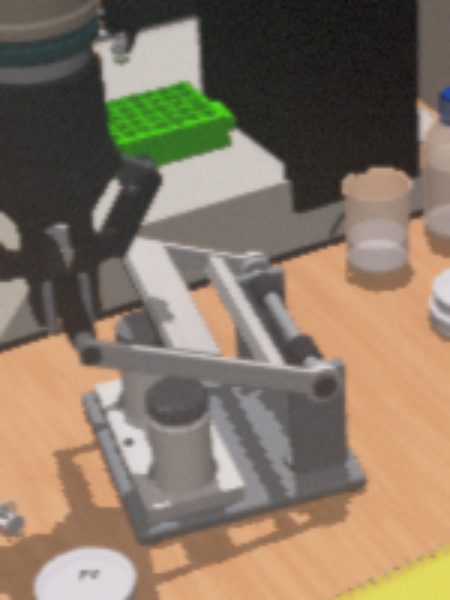

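The handle is still held with the arm part-way up. Both jars are seated, and the near lid sits lower than before.

```bash
python3 -m inch '{"xyz":[[0.09,-0.02,0.19],[0.1,-0.01,0.18],[0.11,-0.02,0.17],[0.12,-0.02,0.16],[0.12,-0.02,0.16],[0.14,-0.02,0.15],[0.14,-0.03,0.15],[0.15,-0.02,0.13]],"turn":[[0,0,0],[0,0,0],[0,0,0],[0,0,0],[0,0,0],[0,0,0],[0,0,0],[0,0,0]],"grip":[-1,-1,-1,-1,-1,-1,-1,-1]}' && python3 -m inch '{"xyz":[[0.16,-0.02,0.13],[0.17,-0.03,0.12],[0.17,-0.03,0.11],[0.17,-0.02,0.1],[0.19,-0.03,0.09],[0.18,-0.03,0.08],[0.19,-0.03,0.06],[0.2,-0.03,0.06]],"turn":[[0,0,0],[0,0,0],[0,0,0],[0,0,0],[0,0,0],[0,0,0],[0,0,0],[0,0,0]],"grip":[-1,-1,-1,-1,-1,-1,-1,-1]}' && python3 -m inch '{"xyz":[[0.19,-0.03,0.05],[0.2,-0.04,0.04],[0.2,-0.03,0.02],[0.2,-0.03,0.02],[0.21,-0.03,0],[0.2,-0.03,-0.01],[0.2,-0.04,-0.02],[0,0,0]],"turn":[[0,0,0],[0,0,0],[0,0,0],[0,0,0],[0,0,0],[0,0,0],[0,0,0],[0,0,0]],"grip":[-1,-1,-1,-1,-1,-1,-1,-1]}'
```

```text
clock: 10.65
eef_pos: [0.4791, -0.0646, 0.1905]
ee_rot: [[0.156, 0.988, -0.006], [0.988, -0.156, 0.002], [0.001, -0.007, -1.0]]
wrist_force: [-23.8, 7.9, 24.0]
finger_gap: 0.014
gripper_force: 67.1
clock: 11.65
eef_pos: [0.5385, -0.0745, 0.2195]
ee_rot: [[0.157, 0.988, -0.0], [0.988, -0.157, -0.0], [-0.0, -0.0, -1.0]]
wrist_force: [-4.5, 1.4, -5.5]
finger_gap: 0.0139
gripper_force: 68.5
clock: 12.65
eef_pos: [0.5948, -0.0839, 0.2215]
ee_rot: [[0.157, 0.988, -0.001], [0.988, -0.157, -0.0], [-0.0, -0.001, -1.0]]
wrist_force: [-1.4, -2.6, 3.1]
finger_gap: 0.0141
gripper_force: 73.8
```

```bash
python3 -m inch '{"xyz":[[0.1,-0.01,-0.02],[0.1,-0.02,-0.02],[0,0,0]],"turn":[[0,0,0],[0,0,0],[0,0,0]],"grip":[-1,-1,-1]}';  python3 -m inch '{"xyz":[[0.05,0,0],[0,0,0],[0,0,0]],"turn":[[0,0,0],[0,0,0],[0,0,0]],"grip":[-1,-1,-1]}'
```

```text
clock: 13.02
eef_pos: [0.6028, -0.0853, 0.2209]
ee_rot: [[0.158, 0.988, 0.0], [0.988, -0.158, -0.001], [-0.001, 0.0, -1.0]]
wrist_force: [-3.5, -3.1, 6.3]
finger_gap: 0.0142
gripper_force: 73.1
clock: 13.4
eef_pos: [0.6036, -0.0854, 0.2207]
ee_rot: [[0.158, 0.987, -0.003], [0.987, -0.158, -0.001], [-0.001, -0.003, -1.0]]
wrist_force: [-10.1, -3.0, 7.4]
finger_gap: 0.0137
gripper_force: 73.3
```

```bash
python3 -m inch '{"xyz":[[-0.05,0,0],[0,0,0],[0,0,0],[0,0,0],[0,0,0],[0,0,0],[0,0,0]],"turn":[[0,0,0],[0,0,0],[0,0,0],[0,0,0],[0,0,0],[0,0,0],[0,0,0]],"grip":[-1,-0.6,-0.4,0,0.5,1,1]}' && python3 -m inch '{"xyz":[[0,0,0.2],[0,0,0.5],[0,0,0.7],[0,0,0.7],[0,0,0.3],[0,0,0]],"turn":[[0,0,0],[0,0,0],[0,0,0],[0,0,0],[0,0,0],[0,0,0]],"grip":[1,1,1,1,1,1]}'; python3 - <<'E'
from workcell import *
from h import *
for n in("scene","top"):
    f=grab_frame(n);P=cloud(f);x,y,z=P[...,0],P[...,1],P[...,2]
    if n=="scene": cv2.imwrite("pics/g4.png",cv2.resize(f["frame"][130:330,190:340],None,fx=3,fy=3))
    for c in((.4867,-.1064),(.4989,-.0282)):
        m=(np.hypot(x-c[0],y-c[1])<.03)&(z>.075)&(z<.095)
        Q=P[m]
        if len(Q)>20: print(n,len(Q),np.median(Q,0).round(4),((Q.max(0)+Q.min(0))/2).round(4))
E
```

```text
clock: 14.28
eef_pos: [0.6027, -0.0848, 0.2203]
ee_rot: [[0.157, 0.988, 0.0], [0.988, -0.157, -0.0], [0.0, 0.0, -1.0]]
wrist_force: [-0.7, -1.0, -0.0]
finger_gap: 0.0852
gripper_force: 0.0
clock: 15.02
eef_pos: [0.6029, -0.0849, 0.317]
ee_rot: [[0.157, 0.988, 0.002], [0.988, -0.157, -0.0], [-0.0, 0.002, -1.0]]
wrist_force: [0.4, -0.3, 0.2]
finger_gap: 0.0854
gripper_force: 0.0
scene 264 [ 0.4863 -0.1077  0.083 ] [ 0.4866 -0.104   0.081 ]
scene 227 [ 0.4995 -0.0297  0.0829] [ 0.5009 -0.0246  0.0805]
top 158 [ 0.4852 -0.1118  0.0828] [ 0.4876 -0.1119  0.0831]
```

View pics/g4.png

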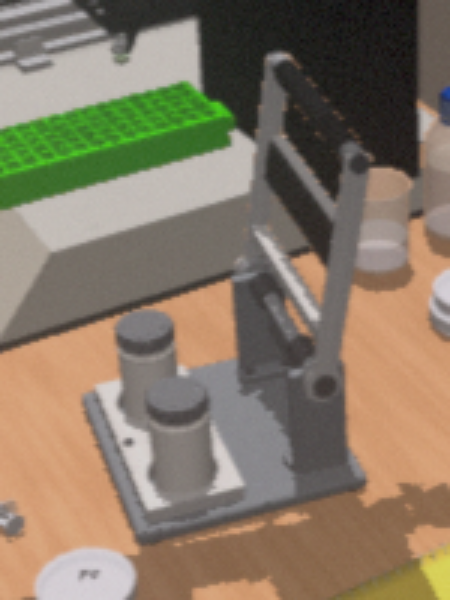

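Both lids are home (tops at 0.083 m, down from 0.088 m), the press arm rests upright, and both jars stand in their nests. Moving to nest0.

```bash
python3 -m inch '{"xyz":[[-0.5,-0.1,0],[-0.8,-0.15,0],[-0.8,-0.15,0],[-0.6,-0.15,-0.3],[-0.2,0,-0.8],[0,0,-0.9],[0,0,-0.9],[0,0,-0.8]],"turn":[[0,0,0],[0,0,0],[0,0,0],[0,0,0],[0,0,0],[0,0,0],[0,0,0],[0,0,0]],"grip":[0.45,0.45,0.45,0.45,0.45,0.45,0.45,0.45]}' && python3 -m inch '{"xyz":[[0,0,-0.5],[0,0,0],[0,0,0]],"turn":[[0,0,0],[0,0,0],[0,0,0]],"grip":[0.45,0.45,0.45]}'; cat > wf.py <<'E'
from workcell import *
import numpy as np,sys
W=[];J=[]
for i in range(int(sys.argv[1])):
    grab_frame("top");o=get_obs();W.append(o["wrist_force"]);J.append(o["joint_torque"])
W=np.array(W);print(W.mean(0).round(2),W.std(0).round(2),np.mean(J,0).round(2),o["eef_pos"].round(4),o["clock"])
E
python3 wf.py 15
```

```text
clock: 16.12
eef_pos: [0.4856, -0.1065, 0.1656]
ee_rot: [[0.157, 0.988, -0.003], [0.988, -0.157, 0.001], [0.0, -0.003, -1.0]]
wrist_force: [0.6, 0.5, 0.2]
finger_gap: 0.0621
gripper_force: 0.0
clock: 16.5
eef_pos: [0.4868, -0.1069, 0.1489]
ee_rot: [[0.157, 0.988, 0.001], [0.988, -0.157, -0.0], [-0.0, 0.001, -1.0]]
wrist_force: [-0.8, 0.8, 0.1]
finger_gap: 0.0618
gripper_force: 0.0
[-0.11 -0.08  0.18] [0.48 0.46 0.35] [ -0.   -35.79 -34.71  -0.     0.     0.  ] [ 0.4867 -0.1068  0.1483] 17.25
```

```bash
python3 -m inch '{"xyz":[[0,0,-0.5],[0,0,-0.5],[0,0,-0.5],[0,0,-0.5],[0,0,-0.4],[0,0,-0.3],[0,0,0]],"turn":[[0,0,0],[0,0,0],[0,0,0],[0,0,0],[0,0,0],[0,0,0],[0,0,0]],"grip":[0.45,0.45,0.45,0.45,0.45,0.45,0.45]}' && python3 -m inch '{"xyz":[[0,0,0],[0,0,0],[0,0,0],[0,0,0],[0,0,0],[0,0,0]],"turn":[[0,0,0],[0,0,0],[0,0,0],[0,0,0],[0,0,0],[0,0,0]],"grip":[0.2,-0.1,-1,-1,-1,-1]}' 30
```

```text
clock: 18.12
eef_pos: [0.4862, -0.1067, 0.0395]
ee_rot: [[0.157, 0.988, -0.001], [0.988, -0.157, 0.0], [0.0, -0.002, -1.0]]
wrist_force: [-0.1, 0.2, 0.1]
finger_gap: 0.0618
gripper_force: 0.0
clock: 18.88
eef_pos: [0.4872, -0.107, 0.0412]
ee_rot: [[0.157, 0.988, 0.002], [0.988, -0.157, -0.0], [-0.0, 0.002, -1.0]]
wrist_force: [-0.1, 0.0, 5.6]
finger_gap: 0.0371
gripper_force: 30.3
```

```bash
python3 -m inch '{"xyz":[[0,0,0.2],[0,0,0.3],[0,0,0.5],[0,0,0.5],[0,0,0.5],[0,0,0.5],[0,0,0.2],[0,0,0]],"turn":[[0,0,0],[0,0,0],[0,0,0],[0,0,0],[0,0,0],[0,0,0],[0,0,0],[0,0,0]],"grip":[-1,-1,-1,-1,-1,-1,-1,-1]}'; python3 wf.py 25
```

```text
clock: 19.88
eef_pos: [0.4868, -0.1069, 0.1487]
ee_rot: [[0.157, 0.988, 0.001], [0.988, -0.157, -0.0], [-0.0, 0.001, -1.0]]
wrist_force: [-0.6, 1.1, -1.1]
finger_gap: 0.0373
gripper_force: 30.2
[-0.04  0.09 -0.63] [0.47 0.5  0.53] [  0.   -36.28 -35.15   0.     0.     0.  ] [ 0.4867 -0.1068  0.1483] 21.125
```

```bash
python3 -m inch '{"xyz":[[0,0,-0.4],[0,0,-0.5],[0,0,-0.5],[0,0,-0.5],[0,0,-0.4],[0,0,-0.2],[0,0,-0.14],[0,0,0]],"turn":[[0,0,0],[0,0,0],[0,0,0],[0,0,0],[0,0,0],[0,0,0],[0,0,0],[0,0,0]],"grip":[-1,-1,-1,-1,-1,-1,-1,-1]}'
```

```text
clock: 22.12
eef_pos: [0.4867, -0.1068, 0.0427]
ee_rot: [[0.157, 0.988, 0.0], [0.988, -0.157, -0.0], [-0.0, 0.0, -1.0]]
wrist_force: [0.2, -0.0, -0.9]
finger_gap: 0.0375
gripper_force: 30.2
```

```bash
python3 -m inch '{"xyz":[[0,0,-0.04],[0,0,0]],"turn":[[0,0,0],[0,0,0]],"grip":[-1,-1]}' && python3 -m inch '{"xyz":[[0,0,0],[0,0,0],[0,0,0],[0,0,0]],"turn":[[0,0,0],[0,0,0],[0,0,0],[0,0,0]],"grip":[0,0.2,0.45,0.45]}' && python3 -m inch '{"xyz":[[0,0,0.3],[0,0,0.5],[0,0,0.6],[0,0,0.7],[0,0,0.5],[0,0,0.1]],"turn":[[0,0,0],[0,0,0],[0,0,0],[0,0,0],[0,0,0],[0,0,0]],"grip":[0.45,0.45,0.45,0.45,0.45,0.45]}' && python3 -m inch '{"xyz":[[0.08,0.5,0],[0.12,0.7,0],[0.08,0.6,0],[0.03,0.15,0],[0,0,0]],"turn":[[0,0,0],[0,0,0],[0,0,0],[0,0,0],[0,0,0]],"grip":[0.45,0.45,0.45,0.45,0.45]}'; python3 wf.py 10
```

```text
clock: 22.38
eef_pos: [0.4869, -0.1069, 0.0414]
ee_rot: [[0.157, 0.988, 0.001], [0.988, -0.157, -0.0], [-0.0, 0.001, -1.0]]
wrist_force: [0.1, -0.6, -0.2]
finger_gap: 0.0372
gripper_force: 30.2
clock: 22.88
eef_pos: [0.4867, -0.1068, 0.0412]
ee_rot: [[0.157, 0.988, 0.0], [0.988, -0.157, -0.0], [-0.0, 0.0, -1.0]]
wrist_force: [0.5, -0.2, 0.6]
finger_gap: 0.0619
gripper_force: 0.0
clock: 23.62
eef_pos: [0.4875, -0.1071, 0.1514]
ee_rot: [[0.157, 0.988, 0.004], [0.988, -0.157, -0.001], [-0.001, 0.004, -1.0]]
wrist_force: [0.6, 0.7, -0.1]
finger_gap: 0.0621
gripper_force: 0.0
clock: 24.25
eef_pos: [0.4989, -0.029, 0.1488]
ee_rot: [[0.157, 0.988, -0.001], [0.988, -0.157, -0.0], [-0.0, -0.0, -1.0]]
wrist_force: [-0.2, -0.1, 0.5]
finger_gap: 0.0617
gripper_force: 0.0
[ 0.03 -0.09 -0.07] [0.54 0.39 0.35] [ 1.200e-01 -3.601e+01 -3.475e+01  1.000e-02  0.000e+00 -0.000e+00] [ 0.4991 -0.029   0.1492] 24.75
```

Now nest1: take the same grasp and lift.

```bash
python3 -m inch '{"xyz":[[0,0,-0.5],[0,0,-0.5],[0,0,-0.5],[0,0,-0.5],[0,0,-0.4],[0,0,-0.3],[0,0,0]],"turn":[[0,0,0],[0,0,0],[0,0,0],[0,0,0],[0,0,0],[0,0,0],[0,0,0]],"grip":[0.45,0.45,0.45,0.45,0.45,0.45,0.45]}' && python3 -m inch '{"xyz":[[0,0,0],[0,0,0],[0,0,0],[0,0,0],[0,0,0],[0,0,0]],"turn":[[0,0,0],[0,0,0],[0,0,0],[0,0,0],[0,0,0],[0,0,0]],"grip":[0.2,-0.1,-1,-1,-1,-1]}' 40 && python3 -m inch '{"xyz":[[0,0,0.2],[0,0,0.3],[0,0,0.5],[0,0,0.5],[0,0,0.5],[0,0,0.5],[0,0,0.2],[0,0,0]],"turn":[[0,0,0],[0,0,0],[0,0,0],[0,0,0],[0,0,0],[0,0,0],[0,0,0],[0,0,0]],"grip":[-1,-1,-1,-1,-1,-1,-1,-1]}'; python3 wf.py 25
```

```text
clock: 25.62
eef_pos: [0.4986, -0.0288, 0.0403]
ee_rot: [[0.157, 0.988, -0.002], [0.988, -0.157, 0.0], [-0.0, -0.002, -1.0]]
wrist_force: [0.6, -0.4, 0.8]
finger_gap: 0.062
gripper_force: 0.0
clock: 26.38
eef_pos: [0.4999, -0.029, 0.0422]
ee_rot: [[0.157, 0.988, 0.002], [0.988, -0.157, -0.0], [0.0, 0.002, -1.0]]
wrist_force: [0.8, -0.7, 4.8]
finger_gap: 0.0371
gripper_force: 40.2
clock: 27.38
eef_pos: [0.4991, -0.0288, 0.1494]
ee_rot: [[0.157, 0.988, 0.001], [0.988, -0.157, -0.0], [-0.0, 0.001, -1.0]]
wrist_force: [-0.2, -0.4, -2.5]
finger_gap: 0.0373
gripper_force: 40.3
[-0.13 -0.01 -2.21] [0.58 0.55 0.6 ] [ 0.000e+00 -3.716e+01 -3.585e+01  1.000e-02  0.000e+00  0.000e+00] [ 0.4991 -0.0288  0.1491] 28.625
```

Nest1's jar is clearly heavier (about 2.2 N against 0.8 N). Moving it over the notebook.

```bash
python3 -m inch '{"xyz":[[-0.04,-0.2,0],[-0.08,-0.5,0],[-0.11,-0.7,0],[-0.11,-0.7,0],[-0.11,-0.7,0],[0,-0.7,0],[0,-0.7,0],[0,-0.7,0]],"turn":[[0,0,0],[0,0,0],[0,0,0],[0,0,0],[0,0,0],[0,0,0],[0,0,0],[0,0,0]],"grip":[-1,-1,-1,-1,-1,-1,-1,-1]}' && python3 -m inch '{"xyz":[[0.2,-0.7,0],[0.3,-0.6,0],[0.2,-0.5,0],[0.06,-0.3,-0.1],[0,-0.13,-0.1],[0,0,0],[0,0,0],[0,0,0]],"turn":[[0,0,0],[0,0,0],[0,0,0],[0,0,0],[0,0,0],[0,0,0],[0,0,0],[0,0,0]],"grip":[-1,-1,-1,-1,-1,-1,-1,-1]}'; python3 - <<'E'
from workcell import *
from h import *
f=grab_frame("scene");cv2.imwrite("pics/g5.png",f["frame"])
P=cloud(f);x,y,z=P[...,0],P[...,1],P[...,2]
m=(np.hypot(x-.5116,y+.3141)<.023)&(z>.09)&(z<.2);print(z[m].min(),np.percentile(z[m],[1,5]))
E
```

```text
clock: 29.62
eef_pos: [0.4807, -0.2262, 0.1492]
ee_rot: [[0.157, 0.988, 0.0], [0.988, -0.157, -0.0], [-0.0, 0.0, -1.0]]
wrist_force: [0.2, -0.0, -2.3]
finger_gap: 0.0371
gripper_force: 40.4
clock: 30.62
eef_pos: [0.5116, -0.3136, 0.1415]
ee_rot: [[0.157, 0.988, 0.0], [0.988, -0.157, -0.0], [-0.0, 0.001, -1.0]]
wrist_force: [0.1, -0.5, -1.6]
finger_gap: 0.0372
gripper_force: 40.5
0.11215299749573993 [0.11441101 0.11799071]
```

View pics/g5.png

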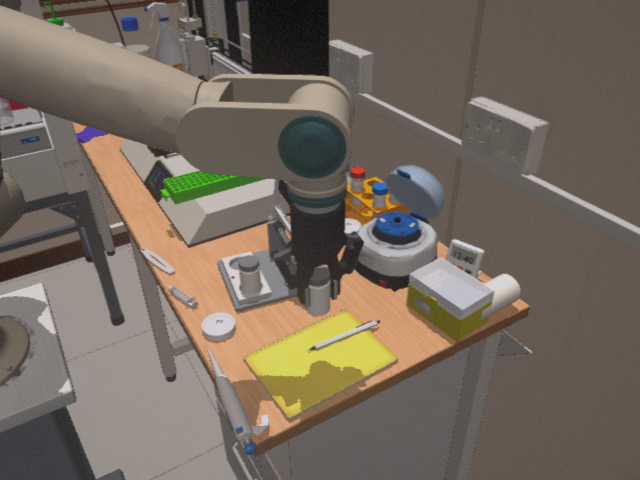

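The jar is held upright over the notebook at about (318,295), with its foot measured at z ≈ 0.112 m. The lighter jar stands in its nest at (249,275), and the pen hasn't moved.

```bash
python3 -c "
from workcell import *
print(hand_in())"
```

```text
the job is handed in; nothing more can be done
None
```

I pressed both lids home, eased the press arm back to rest without letting go, stood the lighter jar (about 0.8 N) back upright in nest0, and handed in holding the heavier one (about 2.2 N) upright about 10 cm above the middle of the notebook.

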